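# Put the hole saws away in order of size

### The job

Put the four hole saws that were left about the bench back on their storage board in order of size: each teeth-down over its own wooden plug, from the smallest saw over the smallest plug up to the largest saw over the largest plug, standing flat on the board and let go. Leave the freshly glued frame corner in its blue clamp where it lies.

Things in the scene. Friction and masses are not known exactly. Their poses are not given: they have to be found in the camera images.
- saw_32: Loose yellow hole saw, the smallest of four: steel cup 32 mm in outer diameter, 44 mm high, standing on its toothed open rim, flat closed end (5 mm plate, dark bore) up; wall 2.5 mm, inside 27 mm wide, 39 mm deep. Origin: centre of the toothed rim (its underside); z up its axis. Yaw does not matter. Grip across the diameter from above.
- saw_41: Loose red hole saw, second smallest of four: steel cup 41 mm in outer diameter, 44 mm high, standing on its toothed open rim, flat closed end (5 mm plate, dark bore) up; wall 2.5 mm, inside 36 mm wide, 39 mm deep. Origin: centre of the toothed rim (its underside); z up its axis. Yaw does not matter. Grip across the diameter from above.
- saw_51: Loose blue hole saw, second largest of four: steel cup 51 mm in outer diameter, 44 mm high, standing on its toothed open rim, flat closed end (5 mm plate, dark bore) up; wall 2.5 mm, inside 46 mm wide, 39 mm deep. Origin: centre of the toothed rim (its underside); z up its axis. Yaw does not matter. Grip across the diameter from above.
- saw_64: Loose green hole saw, the largest of four: steel cup 64 mm in outer diameter, 44 mm high, standing on its toothed open rim, flat closed end (5 mm plate, dark bore) up; wall 2.5 mm, inside 59 mm wide, 39 mm deep. Origin: centre of the toothed rim (its underside); z up its axis. Yaw does not matter. Grip across the diameter from above.
- plug_32: Pale wooden round plug, the smallest of four, fixed upright on the storage board: 10 mm in diameter, 14 mm high; the 32 mm yellow saw fits over it with 8.5 mm of play all round. Origin: centre of its underside, on the board's top face, 12 mm above the bench; z up, y along the row towards the large end, x across the row.
- plug_41: Pale wooden round plug, second smallest of four, fixed upright on the storage board: 18 mm in diameter, 14 mm high; the 41 mm red saw fits over it with 9 mm of play all round. Origin: centre of its underside, on the board's top face, 12 mm above the bench; z up, y along the row towards the large end, x across the row.
- plug_51: Pale wooden round plug, second largest of four, fixed upright on the storage board: 28 mm in diameter, 14 mm high; the 51 mm blue saw fits over it with 9 mm of play all round. Origin: centre of its underside, on the board's top face, 12 mm above the bench; z up, y along the row towards the large end, x across the row.
- plug_64: Pale wooden round plug, the largest of four, fixed upright on the storage board: 41 mm in diameter, 14 mm high; the 64 mm green saw fits over it with 9 mm of play all round. Origin: centre of its underside, on the board's top face, 12 mm above the bench; z up, y along the row towards the large end, x across the row.
- board: Dark-stained plywood board, fixed flat on the bench, any yaw: 100 (x) by 318 (y) by 12 mm. Origin: centre of underside. The plugs stand on it at x = 0, y = -93 (smallest), -32.5, 37.5, 119 mm (largest): 24 mm between neighbouring centred saws, so grip the saws along the board's x, across the row. A drill arbor lies across the -y end at y = -143 mm, its top 39 mm above the bench.
- glued_corner: Bystander, not to be disturbed: freshly glued L-shaped wooden frame corner in a blue corner clamp with a black handle, lying flat and loose on the bench, about 165 by 165 mm, 30 mm high, 0.9 kg. Origin: near the middle of the L, on its underside.
Not all that is in view belongs to the job. Leave any orange or pink look-alike of the saw_64 alone.

How it is judged (in metres and radians):
At the end, for the whole second after the job is handed in: Each hole saw stands teeth-down over the plug of its own rank: its axis within 12.5 mm of the plug's, its rim within 4 mm of the board's top, upright within 0.08 rad, at rest and released; the glued corner lies within 15 mm of where it was (horizontal distance between saw_32 and plug_32 below 0.0125 m and z of saw_32 in the frame of plug_32 between -0.004 and 0.004 m and angle between each of saw_32, saw_41, saw_51, saw_64's own z axis and vertical below 0.08 rad and linear speed of each of saw_32, saw_41, saw_51, saw_64 below 0.02 m/s and angular speed of each of saw_32, saw_41, saw_51, saw_64 below 0.2 rad/s and contact force between each of saw_32, saw_41, saw_51, saw_64 and the fingers below 0.1 N and horizontal distance between saw_41 and plug_41 below 0.0125 m and z of saw_41 in the frame of plug_41 between -0.004 and 0.004 m and horizontal distance between saw_51 and plug_51 below 0.0125 m and z of saw_51 in the frame of plug_51 between -0.004 and 0.004 m and horizontal distance between saw_64 and plug_64 below 0.0125 m and z of saw_64 in the frame of plug_64 between -0.004 and 0.004 m and distance of glued_corner from where it was at the start of the episode below 0.015 m); the robot touches nothing.
It fails at once if the freshly glued corner was disturbed (shifted more than 15 mm or lifted) (distance of glued_corner from where it was at the start of the episode above 0.015 m or angle between glued_corner's own z axis and vertical above 0.15 rad).
It also fails if it takes over 101 s, if anything falls off the work surface, if the arm or the gripper's body presses on something with over 40 N, if the wrist force passes 120 N, or if a joint passes its speed limit or range.

### The arm

A 7-joint arm with a two-finger parallel gripper is mounted at the origin on the work surface. World frame = base frame: x ahead of the robot, y to its left, z up, the work surface at z = 0. Lengths are in m, angles in degrees, forces in N, time in s.
With the tool pointing down it reaches from about 0.35 to 0.775 m from the base axis. Payload 3.1 kg.
Tool frame: the origin (TCP) lies on the centre line of the jaws, within the pads' length; the fingertips stand 17 mm ahead of it and the grasp point (between the pads) lies 2 mm behind it (robot.tip_reach is the distance from the TCP to the fingertips, in m); z points along the fingers, y is the line along which they close (so a half turn about z gives the same grasp; the last joint's range is limited). The gripper opens to 85 mm and grips with 20 to 120 N. Pads are 22 mm wide; open, the fingers measure 114 mm over their backs; the gripper's body (76 mm by 85 mm) begins 54 mm behind the grasp point. The pads swing forward as they close: fully open they stand 13 mm farther back than shut.
Start: joints at [63.673, 17.813, 0.802, 86.603, -0.252, 75.585, -1.558], TCP at [0.223, -0.503, 0.248] pointing down, gripper open.
Joint ranges: [-154.91, 154.91], [-16.99, 109.72], [-72.82, 74.43], [7.12, 147.25], [-82.49, 262.49], [11.32, 116.49], [-174.64, 174.64]. Speed limits (degrees/s): [159.86, 159.86, 180, 180, 180, 180, 180].

### API

Orientations are given as [roll, pitch, yaw] about the fixed x, y, z axes, in that order (R = Rz(yaw) Ry(pitch) Rx(roll)).
In Python, from station import robot, fingers, vision, workorder, recognise gives the robot as it stands. Calls block until the motion is done:
- robot.move_to(position, orientation): joint-space move of the TCP to a pose.
- robot.line_to(position, orientation=None, velocity=0.15, f_stop=None): straight line of the TCP; orientation=None keeps the orientation; velocity is the mean speed in m/s. With f_stop (N) it stops when the force on the tool has changed by that much, and returns True; else False.
- robot.move_j(angles): joint-space move.
- fingers.gripper_to(opening, force=None): opening from 0.0 (shut) to 1.0 (fully open); force is the grip in N (None keeps the last); returns when the fingers have stopped.
- robot.pause(seconds).
- robot.inverse_kinematics(position, orientation): joint angles nearest the present ones, or None.
- vision.grab_frame(name): name is "scene" or "side" or "wrist"; returns the picture (384x512x3 uint8, red, green, blue); there is no depth.
- vision.calibration(name): a dict with "mtx" (3x3 intrinsics, pixels), "extrinsics" (4x4, takes a point from world to camera coordinates); the wrist camera has in their place "T_tool_cam" (4x4, takes a point from camera to tool coordinates, whose origin is the TCP and whose axes are the flange's). Camera axes: x right, y up, looking along -z (the intrinsics and any distortion apply to the point x, -y, -z); pixel columns grow to the right and rows downward; lengths in m; the calibration is good to about 2 mm. A picture is of the moment at which its call begins: read the wrist's pose just before it. calibration takes no time and is no camera call.
A pose or a line that the arm cannot do raises robot.PlanningError and nothing moves.
- workorder.close_job(): hands the job in; it is judged then, once.
Trained networks look in the newest picture that a camera, given by its name, has taken for a name from the list of things; names that differ only in an ending like _2 or _b are one class to them, and where a whole thing is asked for, a point or a joint stands for the part that bears it (a point fixed in the world has none). Each returns a list of dicts, best first, with "p" (0 to 1); they miss things now and then, are a little off and sometimes report something else, mostly with a low value. They report only what shows in the picture. A call takes as long as a camera call. They do not tell look-alikes from the thing itself.
- recognise(label, camera): "rect" ([centre column, centre row, width, height] in pixels, round what is visible of it).
Readings, each from a call of its own:
- robot.current_time_s(): time.
- robot.current_joint_positions(): joint angles.
- robot.current_dq(): joint speeds.
- robot.current_joint_torque(): joint torques, N m.
- robot.current_tool_pos(): TCP position.
- robot.current_eef_rot(): TCP orientation.
- robot.current_contact_force(): force on the tool from outside, world axes, zero at the start.
- robot.current_torque(): the same for the moment, N m.
- robot.current_finger_gap(): opening from 0.0 (shut) to 1.0 (fully open).
- robot.current_gripper_force(): force on a finger pad.
Only numpy, scipy, OpenCV 4.12 (cv2) and the standard library are available. Lean on these libraries where they do the work, as an engineer would, in place of code of your own. Each camera call takes 0.05 s, during which the arm holds its last target. There are 200 camera calls.

## Working session

There is one attempt and no reset: what is moved stays moved. The work goes in short steps, each a Python script; the robot and the scene stay as the last script left them, time stands still between calls to the robot, and variables do not carry over. Pictures are saved under pics/ and viewed, at most 14 in all, crops included, and the job is handed in when it is done.

```bash
ls; mkdir -p pics
python3 - <<'E'
from station import robot, fingers, vision, workorder, recognise
import cv2, numpy as np
print(robot.current_time_s())
for c in ["scene","side"]:
    im=vision.grab_frame(c); cv2.imwrite(f"pics/{c}0.png",im[:,:,::-1])
    for l in ["saw_32","saw_41","saw_51","saw_64","plug_32","plug_41","plug_51","plug_64","board","glued_corner"]:
        print(c,l,[(round(d['p'],2),np.round(d['rect'],1).tolist()) for d in recognise(l,c)][:4])
    k=vision.calibration(c); print(k['mtx'].tolist(), np.round(k['extrinsics'],3).tolist(), k.keys())
print(vision.calibration("wrist"))
print(robot.current_time_s(),robot.current_eef_rot(),robot.tip_reach)
a,b=[cv2.imread(f"pics/{c}0.png") for c in("scene","side")]
E
```

```text
pics
0.0
scene saw_32 [(0.75, [314.7, 114.8, 14.6, 13.0]), (0.72, [321.1, 130.7, 15.9, 12.7]), (0.64, [306.9, 146.2, 12.4, 19.4]), (0.57, [198.3, 249.0, 11.2, 19.8])]
scene saw_41 [(0.75, [314.7, 114.8, 14.6, 13.0]), (0.72, [321.1, 130.7, 15.9, 12.7]), (0.64, [306.9, 146.2, 12.4, 19.4]), (0.57, [198.3, 249.0, 11.2, 19.8])]
scene saw_51 [(0.75, [314.7, 114.8, 14.6, 13.0]), (0.72, [321.1, 130.7, 15.9, 12.7]), (0.64, [306.9, 146.2, 12.4, 19.4]), (0.57, [198.3, 249.0, 11.2, 19.8])]
scene saw_64 [(0.75, [314.7, 114.8, 14.6, 13.0]), (0.72, [321.1, 130.7, 15.9, 12.7]), (0.64, [306.9, 146.2, 12.4, 19.4]), (0.57, [198.3, 249.0, 11.2, 19.8])]
scene plug_32 [(0.52, [262.7, 206.4, 7.8, 6.3]), (0.47, [241.6, 207.9, 15.2, 11.1])]
scene plug_41 [(0.52, [262.7, 206.4, 7.8, 6.3]), (0.47, [241.6, 207.9, 15.2, 11.1])]
scene plug_51 [(0.52, [262.7, 206.4, 7.8, 6.3]), (0.47, [241.6, 207.9, 15.2, 11.1])]
scene plug_64 [(0.52, [262.7, 206.4, 7.8, 6.3]), (0.47, [241.6, 207.9, 15.2, 11.1])]
scene board [(0.69, [269.9, 206.8, 87.8, 38.5])]
scene glued_corner [(0.95, [129.4, 286.2, 56.0, 59.1]), (0.51, [305.9,
[... 1305 characters left out ...]
474], [0.143, -0.768, 0.624, -0.088], [-0.128, 0.611, 0.781, -1.897], [0.0, 0.0, 0.0, 1.0]] dict_keys(['mtx', 'extrinsics'])
{'mtx': array([[303.89587367,   0.        , 254.29786543],
       [  0.        , 303.89587367, 188.6900308 ],
       [  0.        ,   0.        ,   1.        ]]), 'T_tool_cam': array([[-7.39483796e-04,  9.63854083e-01,  2.66429653e-01,
         6.81268925e-02],
       [ 9.99999727e-01,  7.10837825e-04,  2.03954975e-04,
        -4.49777453e-04],
       [ 7.19456082e-06,  2.66429731e-01, -9.63854345e-01,
        -1.25383199e-01],
       [ 0.00000000e+00,  0.00000000e+00,  0.00000000e+00,
         1.00000000e+00]])}
1.1 [1.79995918e+02 6.05514114e-04 2.39474670e+01] 0.017
```

Run:
```python
import cv2, numpy as np
a=cv2.imread("pics/scene0.png")[90:330,80:380]; b=cv2.imread("pics/side0.png")[80:370,180:400]
cv2.imwrite("pics/a.png",cv2.resize(a,None,fx=2.5,fy=2.5,interpolation=2)); cv2.imwrite("pics/b.png",cv2.resize(b,None,fx=2,fy=2,interpolation=2))
```

```text
(no output)
```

View pics/a.png

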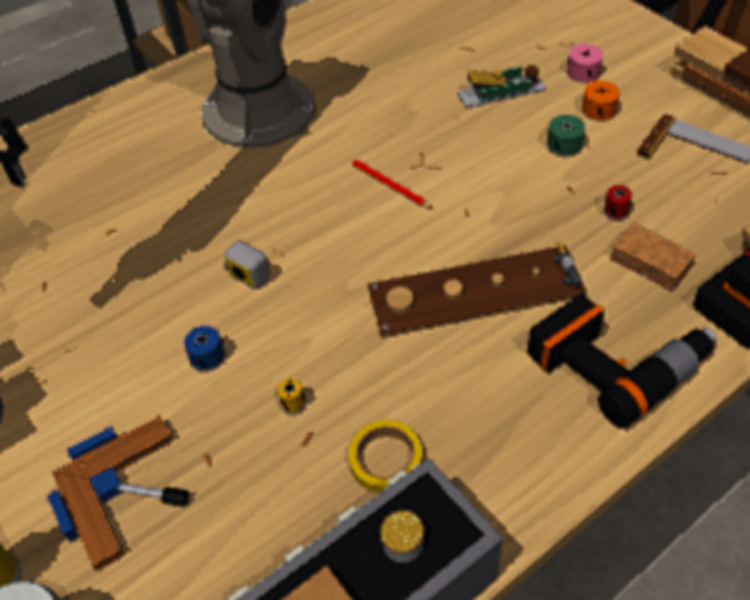

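View pics/b.png

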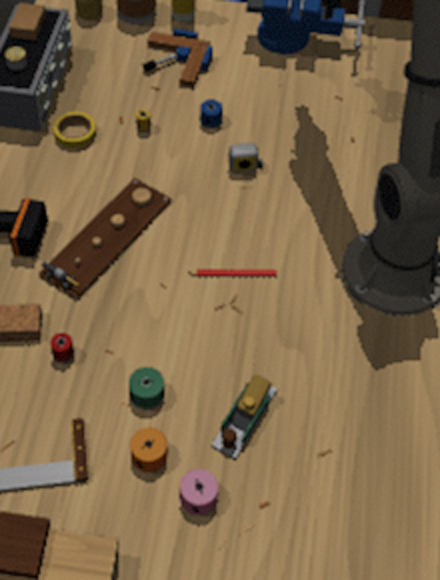

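Scene picture: blue saw at full-frame (162,229), yellow (196,248), red (328,171); the board has its large plug at (240,209) and its arbor end at about (308,196). Three candidates for saw_64: green (306,143), orange (321,130) and pink (315,115). Green fits the description; orange and pink are the look-alikes. In the side picture, green is at (253,273), red (211,253), yellow (251,141), blue (285,136) and the large plug (251,177).

```bash
cat > h.py <<'E'
import cv2, numpy as np
from scipy.optimize import least_squares
from scipy.spatial.transform import Rotation as R
from station import robot, fingers, vision, workorder, recognise
RNG={"saw_32":(20,35),"saw_41":(-6,6),"saw_51":(100,125),"saw_64":(65,95)}  # OpenCV hue
DIA={"saw_32":.032,"saw_41":.041,"saw_51":.051,"saw_64":.064}
PD={"plug_32":.010,"plug_41":.018,"plug_51":.028,"plug_64":.041}
PY={"plug_32":-.093,"plug_41":-.0325,"plug_51":.0375,"plug_64":.119}
FLIP=np.diag([1,-1,-1.])
def grab(name):
    c=vision.calibration(name)
    if name=="wrist":
        T=np.eye(4); T[:3,3]=robot.current_tool_pos(); T[:3,:3]=R.from_euler("xyz",robot.current_eef_rot(),degrees=True).as_matrix()
        E=np.linalg.inv(T@c["T_tool_cam"])
    else: E=c["extrinsics"]
    return vision.grab_frame(name),c["mtx"],E
def proj(v,P):
    _,K,E=v; q=(FLIP@(E[:3,:3]@np.atleast_2d(P).T+E[:3,3:]))
    q=K@q; return (q[:2]/q[2]).T
def ray(v,px):
    _,K,E=v; d=E[:3,:3].T@FLIP@np.linalg.inv(K)@np.array([*px,1]); return -E[:3,:3].T@E[:3,3],d/np.linalg.norm(d)
def on_plane(v,px,z):
    o,d=ray(v,px); return o+d*(z-o[2])/d[2]
def triang(vs,pxs):
    A=np.zeros((3,3));b=np.zeros(3)
    for v,p in zip(vs,pxs):
        o,d=ray(v,p);M=np.eye(3)-np.outer(d,d);A+=M;b+=M@o
    return np.linalg.solve(A,b)
def cyl(v,p,dia,h):
    a=np.linspace(0,2*np.pi,40); c=np.c_[np.cos(a),np.sin(a)]*dia/2
    return cv2.convexHull(np.r_[proj(v,np.c_[c+p[:2],0*a+p[2]]),proj(v,np.c_[c+p[:2],0*a+p[2]+h])].astype(np.float32))
def blob(v,name,guess,smin=110,vmin=40):
    """box centre + size of the coloured blob nearest the predicted pixel"""
    hsv=cv2.cvtColor(v[0],cv2.COLOR_RGB2HSV); lo,hi=RNG[name]
    H=hsv[:,:,0].astype(int); H=np.where(H>90,H-180,H) if lo<0 else H
    m=((H>=lo)&(H<=hi)&(hsv[:,:,1]>smin)&(hsv[:,:,2]>vmin)).astype(np.uint8)
    m=cv2.morphologyEx(m,cv2.MORPH_CLOSE,np.ones((5,5)))
    n,_,s,c=cv2.connectedComponentsWithStats(m)
    g=proj(v,guess)[0]; k=[i for i in range(1,n) if s[i,4]>25]
    if not k: return None
    i=min(k,key=lambda i:np.hypot(*(c[i]-g))); x,y,w,h=s[i,:4]
    return np.array([x-.5,x+w-.5,y-.5,y+h-.5])   # pixel edges
def fit(vs,boxes,dia,h,p0):
    def f(p):
        r=[]
        for v,b in zip(vs,boxes):
            q=cyl(v,p,dia,h)[:,0]; r+=list(np.r_[q[:,0].min(),q[:,0].max(),q[:,1].min(),q[:,1].max()]-b)
        return r
    s=least_squares(f,p0,loss="soft_l1"); return s.x,np.sqrt(np.mean(np.square(f(s.x))))
E
python3 - <<'E'
from h import *
vs=[grab("scene"),grab("side")]
px={"saw_64":((306,143),(253,273)),"orange":((321,130),(255,304)),"pink":((315,115),(279,325)),"saw_41":((328,171),(211,253)),"saw_32":((196,248),(251,141)),"saw_51":((162,229),(285,136)),"plug_64":((240,209),(251,177)),"arbor":((308,196),(211,216)),"corner":((129,286),(268,106)),"handle":((151,289),(255,113)),"drillhandle":((306,223),(193,193)),"tin":((178,195),(303,159)),"cork":((341,192),(189,241)),
"toy":((281,124),(301,287))}
for n,p in px.items():
    g=triang(vs,p); print(n,g.round(3),round(float(np.hypot(g[0],g[1])),3),end=" ")
    if n in DIA:
        g[2]=0; bs=[blob(v,n,g+[0,0,.022]) for v in vs]; print(*bs,*[x if isinstance(x,float) else x.round(4) for x in fit(vs,bs,DIA[n],.044,g)],end="")
    print()
E
```

```text
saw_64 [0.434 0.365 0.024] 0.567 [299.5 312.5 136.5 150.5] [244.5 260.5 263.5 279.5] [ 0.4334  0.3628 -0.    ] 1.9483490153802063
orange [0.407 0.483 0.021] 0.632 
pink [0.311 0.543 0.022] 0.626 
saw_41 [0.609 0.311 0.021] 0.684 [321.5 331.5 163.5 177.5] [205.5 215.5 246.5 260.5] [0.609  0.3111 0.    ] 0.9104794003540221
saw_32 [ 0.577 -0.303  0.016] 0.651 [190.5 201.5 240.5 254.5] [247.5 254.5 133.5 145.5] [ 0.5765 -0.3033  0.    ] 0.4098002934898676
saw_51 [ 0.431 -0.356  0.021] 0.559 [153.5 167.5 220.5 237.5] [280.5 290.5 129.5 137.5] [ 0.4311 -0.3556  0.    ] 2.379684552314406
plug_64 [ 0.536 -0.085  0.02 ] 0.543 
arbor [0.653 0.149 0.025] 0.67 
corner [ 0.549 -0.55   0.012] 0.777 
handle [ 0.602 -0.499  0.006] 0.781 
drillhandle [0.748 0.051 0.032] 0.75 
tin [ 0.331 -0.227  0.023] 0.401 
cork [0.712 0.271 0.011] 0.761 
toy [0.254 0.382 0.014] 0.459
```

```bash
python3 - <<'E'
s=open("h.py").read()
s=s.replace("return cv2.convexHull(np.r_[","return np.r_[").replace("+h])].astype(np.float32))","+h])]").replace("dia,h)[:,0]; r+=","dia,h); r+=")
s+='''
def go(x,y,z,yaw):
    robot.move_to([x,y,z],[180,0,yaw])
'''
open("h.py","w").write(s)
E
python3 - <<'E'
from h import *
import pickle
V=[]
for (x,y) in [(.48,-.30),(.54,-.10),(.60,.08),(.52,.30)]:
    t=robot.current_time_s()
    go(x,y,.22,np.degrees(np.arctan2(y,x))+90); robot.pause(.3)
    V.append(grab("wrist")); print(x,y,robot.current_time_s()-t,robot.current_joint_positions())
pickle.dump(V,open("V.pkl","wb"))
for i,v in enumerate(V): cv2.imwrite(f"pics/w{i}.png",v[0][:,:,::-1])
a=np.vstack([np.hstack([V[0][0],V[1][0]]),np.hstack([V[2][0],V[3][0]])])
cv2.imwrite("pics/wall.png",cv2.resize(a[:,:,::-1],(800,600),interpolation=3))
G={"saw_64":(.4334,.3628),"saw_41":(.609,.311),"saw_32":(.5765,-.3033),"saw_51":(.431,-.3556)}
for n,g in G.items():
    for i,v in enumerate(V):
        p=proj(v,[*g,.022])[0]
        if 15<p[0]<497 and 15<p[1]<369:
            b=blob(v,n,[*g,.022]); print(n,i,p.round(),b, *fit([v],[b],DIA[n],.044,[*g,0]))
E
```

```text
0.48 -0.3 1.5917000000000001 [ 40.41054602  21.35330977 -13.72517788  86.2847065    5.19746854
  72.97774083  -6.02203804]
0.54 -0.1 1.1999999999999997 [ 25.8071254   20.33548131 -22.63555418  88.73668141   8.08053456
  72.55196692  -8.61482766]
0.6 0.08 1.1333000000000002 [ 10.09756819  28.01591536 -29.09065327  79.15090473  13.63424699
  76.29381352 -11.888572  ]
0.52 0.3 1.2832999999999997 [ -7.39625555  29.01583262 -36.76157698  79.80766916  17.36475176
  76.84963179 -14.76707318]Traceback (most recent call last):
  File "<stdin>", line 17, in <module>
  File "h.py", line 49, in fit
    s=least_squares(f,p0,loss="soft_l1"); return s.x,np.sqrt(np.mean(np.square(f(s.x))))
    return func(*args, **kwargs)
    vector_fun = VectorFunction(
        fun_wrapped,
    ...<6 lines>...
        workers=workers
    )
    self._update_fun()
    ~~~~~~~~~~~~~~~~^^
    self.f = self.fun_wrapped(xp_copy(self.x))
             ~~~~~~~~~~~~~~~~^^^^^^^^^^^^^^^^^
    return np.atleast_1d(self.fun(x))
                         ~~~~~~~~^^^
    return self.f(x, *self.args, **self.kwargs)
           ~~~~~~^^^^^^^^^^^^^^^^^^^^^^^^^^^^^^
  File "h.py", line 47, in f
    q=cyl(v,p,dia,h); r+=list(np.r_[q[:,0].min(),q[:,0].max(),q[:,1].min(),q[:,1].max()]-b)
                              ~~~~~~~~~~~~~~~~~~~~~~~~~~~~~~~~~~~~~~~~~~~~~~~~~~~~~~~~~~^~
TypeError: unsupported operand type(s) for -: 'float' and 'NoneType'
```

View pics/wall.png

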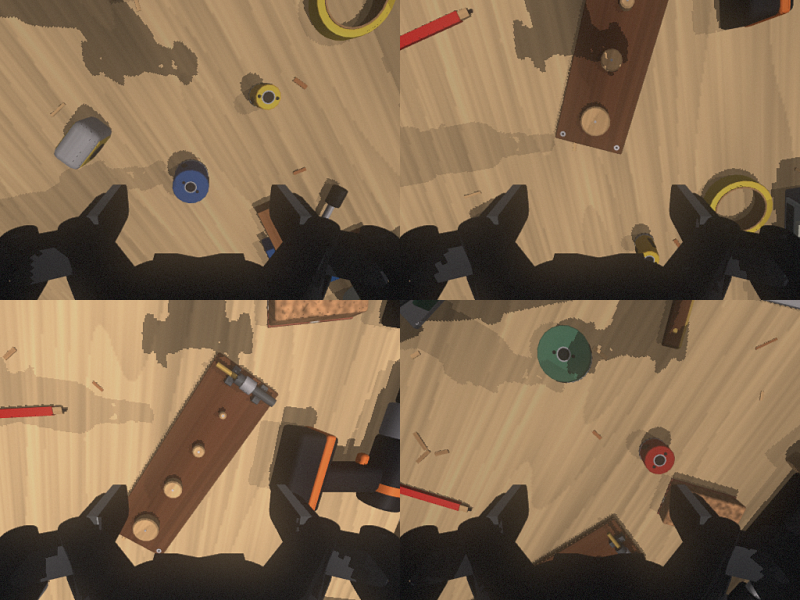

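Wrist views: view 0 has blue (244,233) and yellow (342,124). View 1 has the large plug at (250,155). View 2 has all four plugs, at (186,290), (221,239), (253,193) and (284,146), with the arbor at the small end. View 3 has green (210,68) and red (331,204).

Run:
```python
from h import *
import pickle
V=pickle.load(open("V.pkl","rb")); sc=[grab("scene"),grab("side")]
px={"saw_51":(0,244,233),"saw_32":(0,342,124),"saw_64":(3,210,68),"saw_41":(3,331,204)}
W={}
for n,(i,*p) in px.items():
    v=V[i]; g=on_plane(v,p,.044); g[2]=0.0
    hsv=cv2.cvtColor(v[0],cv2.COLOR_RGB2HSV); print(n,g.round(4),hsv[p[1],p[0]-12],hsv[p[1]-8,p[0]+8])
    b=blob(v,n,g+[0,0,.044],70,25); bs=[blob(s,n,g+[0,0,.022]) for s in sc]
    print(b)
    x,e=fit([v],[b],DIA[n],.044,g); print(' wrist only',x.round(4),round(e,2),[ (proj(s,x+[0,0,.022])[0]-[(q[0]+q[1])/2,(q[2]+q[3])/2]).round(1) for s,q in zip(sc,bs)])
    x,e=fit([v,*sc],[b,*bs],DIA[n],.044,g); print(' all',x.round(4),round(e,2)); W[n]=x
pp={2:{"plug_64":(186,290),"plug_51":(221,239),"plug_41":(253,193),"plug_32":(284,146)},1:{"plug_64":(250,155),"plug_51":(270,78)}}
C={}
for i,d in pp.items():
  for n,p in d.items():
    im=V[i][0][p[1]-35:p[1]+35,p[0]-35:p[0]+35]; 
    m=(cv2.cvtColor(im,cv2.COLOR_RGB2GRAY)>(95 if (i,n)!=(1,"plug_51") else 60)).astype(np.uint8)
    k,l,s,c=cv2.connectedComponentsWithStats(m); j=min(range(1,k),key=lambda j:np.hypot(*(c[j]-35))+(1e3 if s[j,4]<20 else 0))
    cc=c[j]+np.array(p)-35; C[i,n]=cc; print(i,n,cc.round(1),s[j,2:],on_plane(V[i],cc,.026).round(4))
print("plug_64 triangulated top",triang([V[2],V[1]],[C[2,"plug_64"],C[1,"plug_64"]]).round(4))
```

```text
saw_51 [ 0.4357 -0.3498  0.    ] [113  98 107] [112 104 115]
[220.5 266.5 217.5 259.5]
 wrist only [ 0.404  -0.3931 -0.0832] 3.43 [array([-6.9, 13.5]), array([ 5.6, 10.3])]
 all [ 0.428  -0.3603 -0.0059] 3.74
saw_32 [ 0.5782 -0.3041  0.    ] [ 21 118  93] [ 23 174 180]
[316.5 358.5 105.5 140.5]
 wrist only [ 0.5775 -0.3026  0.0045] 0.31 [array([ 1. , -0.8]), array([43.1, -0.2])]
 all [ 0.5783 -0.3034  0.0012] 17.59
saw_64 [0.4361 0.3656 0.    ] [25 61 50] [65 41 68]
[180.5 226.5  32.5  88.5]
 wrist only [ 0.3986  0.3736 -0.1411] 1.87 [array([-7. , 18.6]), array([ 9.2, 23.3])]
 all [ 0.4331  0.3643 -0.0081] 7.0
saw_41 [0.6071 0.3106 0.    ] [  4 177 141] [23 61 54]
[306.5 350.5 184.5 222.5]
 wrist only [ 0.6294  0.2996 -0.0462] 1.78 [array([ 0.8, 11.9]), array([-3.8,  2.6])]
 all [ 0.6092  0.3094 -0.0022] 2.42
2 plug_64 [186.  293.9] [ 33  29 764] [ 0.5384 -0.0834  0.026 ]
2 plug_51 [220.9 242.4] [ 24  22 424] [ 0.5735 -0.0105  0.026 ]
2 plug_41 [253.9 193.6] [ 17  16 196] [0.6036 0.0522 0.026 ]
2 plug_32 [284.9 147.8] [ 9 10 73] [0.6295 0.1063 0.026 ]
1 plug_64 [249.9 155.1] [  37   37 1087] [ 0.5385 -0.0847  0.026 ]
1 plug_51 [276.9  86.4] [  70   70 2800] [ 0.5781 -0.0219  0.026 ]
plug_64 triangulated top [ 0.5382 -0.085   0.0239]
```

```bash
cat >> h.py <<'E'
SEG={"saw_32":(19,36,150,60),"saw_41":(-9,9,130,25),"saw_51":(95,130,60,20),"saw_64":(38,98,25,15)}
def blob(v,name,guess,rad=60):
    lo,hi,smin,vmin=SEG[name]; hsv=cv2.cvtColor(v[0],cv2.COLOR_RGB2HSV)
    H=hsv[:,:,0].astype(int); H=np.where(H>90,H-180,H) if lo<0 else H
    m=((H>=lo)&(H<=hi)&(hsv[:,:,1]>=smin)&(hsv[:,:,2]>vmin)).astype(np.uint8)
    yy,xx=np.mgrid[:384,:512]; g=proj(v,guess)[0]; m[(xx-g[0])**2+(yy-g[1])**2>rad**2]=0
    m=cv2.morphologyEx(m,cv2.MORPH_OPEN,np.ones((2,2)))
    n,l,s,c=cv2.connectedComponentsWithStats(m)
    i=1+np.argmax(s[1:,4]); x,y,w,h=s[i,:4]; return np.array([x-.5,x+w-.5,y-.5,y+h-.5])
G={"saw_51":(.4357,-.3498),"saw_32":(.5782,-.3041),"saw_64":(.4361,.3656),"saw_41":(.6071,.3106)}
PL={"saw_64":(.5384,-.0842),"saw_51":(.5735,-.0105),"saw_41":(.6036,.0522),"saw_32":(.6295,.1063)}
BY=64.5
E
python3 - <<'E'
from h import *
import pickle
V=pickle.load(open("V.pkl","rb"))
im=V[3][0].copy()
for n,i in (("saw_51",0),("saw_32",0),("saw_64",3),("saw_41",3)):
    b=blob(V[i],n,[*G[n],.04]); x,e=fit([V[i]],[b],DIA[n],.044,[*G[n],0]); print(n,b,x.round(4),round(e,2))
s=vision.grab_frame("scene")[95:185,285:345]; w=V[3][0][:260,120:420]
o=np.hstack([cv2.resize(s,(400,600),interpolation=2),cv2.copyMakeBorder(cv2.resize(w,(400,347)),0,253,0,0,0)])
cv2.imwrite("pics/conf.png",o[:,:,::-1])
print(robot.tip_reach,robot.current_finger_gap(),robot.current_time_s())
for n in G:
    for z,q,yaw in ((.02,G[n],0),(.03,PL[n],BY)):
        if not yaw: yaw=np.degrees(np.arctan2(q[1],q[0]))+90
        print(n,yaw.__round__(),robot.inverse_kinematics([*q,z],[180,0,yaw]))
E
```

```text
saw_51 [221.5 267.5 218.5 260.5] [ 0.4042 -0.3953 -0.0835] 3.45
saw_32 [327.5 359.5 108.5 141.5] [ 0.5989 -0.3264 -0.0794] 2.24
saw_64 [176.5 244.5  33.5 105.5] [ 0.4356  0.3637 -0.0083] 0.23
saw_41 [312.5 352.5 186.5 223.5] [ 0.6446  0.2963 -0.0704] 0.91
0.017 1.0018897156267563 6.5583
saw_51 51 [ 44.44761204  32.5188899  -10.14232627 100.30747626   7.33978416
  47.81598259  -7.83303594]
saw_51 64 [ 14.77583981  34.53321445 -21.65410321  97.13427022  15.54511828
  51.3097095  -38.69970883]
saw_32 62 [ 39.23536737  42.83693007 -20.75527807  83.3313658   16.71871484
  56.88420311 -13.35616411]
saw_32 64 [  1.83565211  40.53614855 -20.11604181  85.78274822  15.55855727
  56.44484836 -47.96843657]
saw_64 130 [-17.33538751  37.92587064 -34.71094327  97.89442326  26.17951551
  52.49651601 -22.67645739]
saw_64 64 [ 24.08231892  32.0687463  -22.98040087 101.80934062  15.86365658
  49.31634407 -31.67910914]
saw_41 117 [-10.87556496  47.76609413 -30.53407119  77.45390388  25.33178788
  61.5432735  -18.1185762 ]
saw_41 64 [  7.45720497  37.43385688 -20.60580093  91.63494637  15.38382626
  53.74489916 -43.90802242]
```

View pics/conf.png

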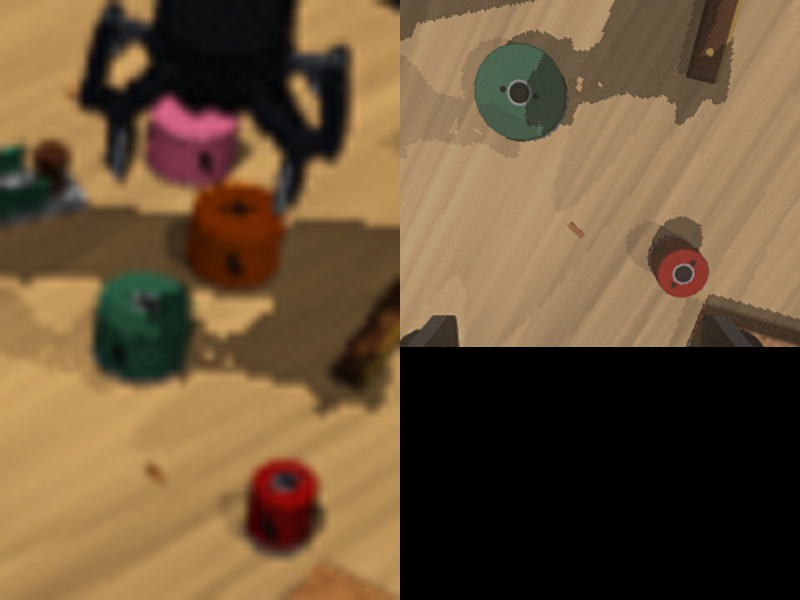

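The crop confirms it: of green (306,143), orange (321,130) and pink (315,115), green matches saw_64's description. I'll pick up red first as a test.

```bash
cat >> h.py <<'E'
import pickle
def look(n,iv):
    V=pickle.load(open("V.pkl","rb")); x,y=G[n]; yaw=np.degrees(np.arctan2(y,x))+90
    go(x,y,.17,yaw); robot.pause(.25); v=grab("wrist"); cv2.imwrite(f"pics/look_{n}.png",v[0][:,:,::-1])
    vs=[V[iv],v]; bs=[blob(q,n,[x,y,.044]) for q in vs]
    one,e1=fit([v],[bs[1]],DIA[n],0,[x,y,.04]); two,e2=fit(vs,bs,DIA[n],0,[x,y,.04])
    print(n,"close",one.round(4),round(e1,2),"two views",two.round(4),round(e2,2),bs[1],robot.current_time_s())
    return two,yaw
def pick(n,p,yaw,z,open_=None):
    fingers.gripper_to(min(1,(DIA[n]+.022)/.085) if open_ is None else open_)
    robot.line_to([p[0],p[1],z],velocity=.15,f_stop=15); fingers.gripper_to(0,40)
    print("gap mm",robot.current_finger_gap()*85,"F",robot.current_gripper_force(),robot.current_tool_pos())
    robot.line_to([p[0],p[1],.16],velocity=.2); print("lifted gap",robot.current_finger_gap()*85,robot.current_time_s())
E
python3 - <<'E'
from h import *
p,yaw=look("saw_41",3)
if abs(p[2]-.044)<.008 and np.hypot(*(p[:2]-G["saw_41"]))<.012: 
    robot.line_to([p[0],p[1],.11]); pick("saw_41",p,yaw,.027)
    cv2.imwrite("pics/held41.png",grab("wrist")[0][:,:,::-1])
E
```

```text
saw_41 close [0.61   0.3094 0.038 ] 0.17 two views [0.6096 0.3102 0.0423] 0.44 [232.5 278.5 165.5 210.5] 7.3417
gap mm 40.06347127370644 F 40.637849271297455 [0.61045617 0.31088367 0.02911315]
lifted gap 39.99904449848435 10.1
```

```bash
cat >> h.py <<'E'
def place(n,zg,yaw=None,dx=(0,0)):
    yaw=BY if yaw is None else yaw; x,y=PL[n][0]+dx[0],PL[n][1]+dx[1]
    go(x,y,.15,yaw); robot.line_to([x,y,zg+.022],velocity=.18); 
    hit=robot.line_to([x,y,zg+.009],velocity=.03,f_stop=6); print("hit",hit,robot.current_tool_pos(),robot.current_contact_force().round(1),"gap",robot.current_finger_gap()*85)
    fingers.gripper_to(min(1,(DIA[n]+.018)/.085)); robot.line_to([x,y,.17],velocity=.2); print(robot.current_time_s())
E
python3 - <<'E'
from h import *
place("saw_41",.029)
robot.pause(.2); v=grab("wrist"); cv2.imwrite("pics/p41.png",v[0][:,:,::-1]); pickle.dump(v,open("p41.pkl","wb"))
b=blob(v,"saw_41",[*PL["saw_41"],.056],40); print(b,fit([v],[b],.041,0,[*PL["saw_41"],.056]))
E
```

```text
hit True [0.60454572 0.05231866 0.04111539] [-0.1 -0.1  4.6] gap 39.84383089721614
13.3917
[232.5 282.5 157.5 213.5] (array([0.60800871, 0.05846512, 0.06909952]), np.float64(1.9656253855263697))
```

View pics/p41.png

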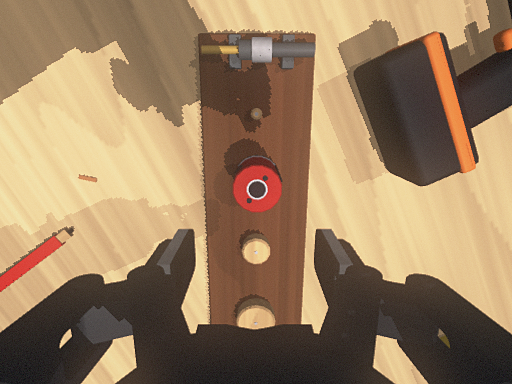

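Red stands on the board at (257,189) between the smallest plug (257,114) and the next one (256,250). It made contact exactly 12 mm above its pick height, so it is seated. Next is green.

Run:
```python
from h import *
v=pickle.load(open("p41.pkl","rb")); print("saw41 axis",on_plane(v,(257,189),.056).round(4),PL["saw_41"],"plug32",on_plane(v,(257,114),.026).round(4),"plug51",on_plane(v,(256,250),.026).round(4))
n="saw_64"
p,yaw=look(n,3)
if abs(p[2]-.044)<.01 and np.hypot(*(p[:2]-G[n]))<.012:
    robot.line_to([p[0],p[1],.11]); pick(n,p,yaw,.022,1.0)
```

```text
saw41 axis [0.6051 0.053  0.056 ] (0.6036, 0.0522) plug32 [0.6302 0.1055 0.026 ] plug51 [ 0.5745 -0.0096  0.026 ]
saw_64 close [0.4375 0.3635 0.0391] 0.09 two views [0.4372 0.3638 0.0403] 0.26 [216.5 289.5 149.5 220.5] 15.275
gap mm 63.486691561704376 F 43.284271862357855 [0.43758861 0.36439033 0.0237945 ]
lifted gap 63.650731573898945 18.1167
```

Run:
```python
from h import *
place("saw_64",.0238)
n="saw_51"
p,yaw=look(n,0)
if abs(p[2]-.044)<.01 and np.hypot(*(p[:2]-G[n]))<.012:
    robot.line_to([p[0],p[1],.11]); pick(n,p,yaw,.025)
    place(n,.0268)
    robot.pause(.2); cv2.imwrite("pics/p51.png",grab("wrist")[0][:,:,::-1])
```

```text
hit True [ 0.53928186 -0.08435589  0.03581076] [-0.6  0.8  4. ] gap 63.52333697507699
22.0833
saw_51 close [ 0.4309 -0.3578  0.0392] 0.4 two views [ 0.4309 -0.358   0.0397] 0.49 [227.5 284.5 169.5 225.5] 23.4833
gap mm 49.489563342594025 F 41.94824947044253 [ 0.43171535 -0.35849692  0.02664631]
lifted gap 49.40967074073956 26.175
hit True [ 0.57436254 -0.01048079  0.03868997] [-0.5  0.3  3.4] gap 49.27951868479897
29.8417
```

View pics/p51.png

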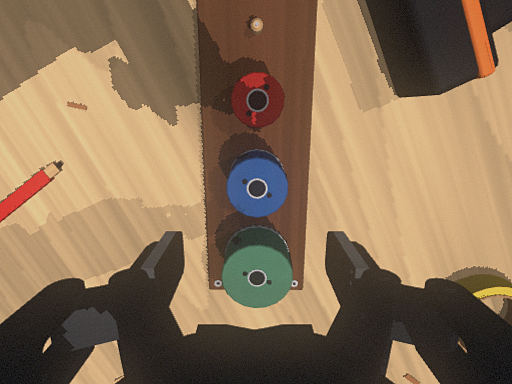

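Red (257,100), blue (257,188) and green (257,277) stand in line on the board, and only the smallest plug (257,25) is still free. Yellow is last.

Run:
```python
from h import *
n="saw_32"
p,yaw=look(n,0)
if abs(p[2]-.044)<.01 and np.hypot(*(p[:2]-G[n]))<.012:
    robot.line_to([p[0],p[1],.11]); pick(n,p,yaw,.027)
    place(n,.029)
    x,y=.56,.02; go(x,y,.25,BY); robot.pause(.3); v=grab("wrist"); cv2.imwrite("pics/final.png",v[0][:,:,::-1])
    g=grab("scene")[0]; cv2.imwrite("pics/fs.png",cv2.resize(g[150:330,80:380],None,fx=2.6,fy=2.6)[:,:,::-1])
    for s,q in PL.items():
        b=blob(v,s,[*q,.056],35); c=[(b[0]+b[1])/2,(b[2]+b[3])/2]; print(s,np.round(c),(on_plane(v,c,.056)[:2]-q).round(4))
    print([ (round(d['p'],2),np.round(d['rect'],1)) for d in recognise("glued_corner","scene")][:1])
```

```text
saw_32 close [ 0.5786 -0.3071  0.0372] 0.08 two views [ 0.5792 -0.3063  0.0411] 0.34 [238.5 274.5 172.5 207.5] 31.5167
gap mm 30.820363496656153 F 39.996445518918335 [ 0.58047539 -0.30666266  0.02893805]
lifted gap 30.917863764858577 34.2167
hit True [0.63024836 0.10654703 0.04090528] [-0.4 -0.2  4. ] gap 30.747016559444166
37.9833
saw_64 [278. 254.] [0.0047 0.0056]
saw_51 [280. 189.] [0.0027 0.0017]
saw_41 [282. 126.] [ 0.002  -0.0006]
saw_32 [283.  64.] [ 0.0011 -0.0008]
[(0.69, array([128.2, 287.1,  53.3,  61.8]))]
```

View pics/final.png

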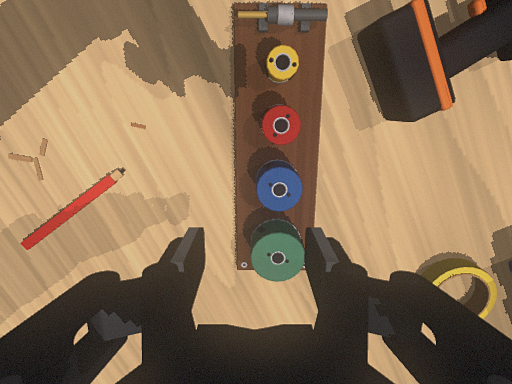

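View pics/fs.png

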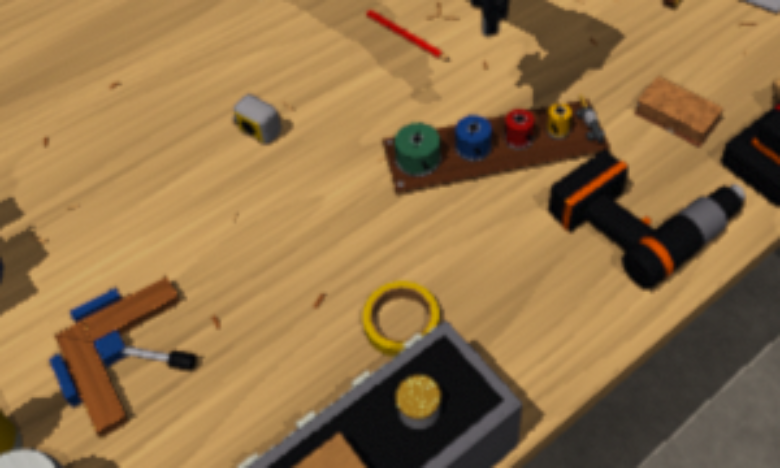

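In the final pictures, yellow (283,62), red (281,125), blue (279,190) and green (278,258) stand in line over their plugs. Each made contact 12 mm above its pick height, so all four sit on the board. The corner lies where it was, at about (128,287) in the scene picture.

```bash
python3 -c "
from station import workorder
print(workorder.close_job())"
```

```text
the job is handed in; nothing more can be done
None
```

All four saws are teeth-down over their own plugs in order of size, flat on the board and let go, the glued corner was left where it lay, and the job is handed in; no verdict was returned.

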